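# Run the pole-tip demagnetiser

## Task

The iron pole tip stands in the demagnetiser chamber and is ready to be treated. First push the chamber's hinged door fully shut, so that it snaps home on its roller catch; then, at the lever stand, flip the safety catch right over, out of the lever's way; then take the spring-return lever by its cross grip, pull it all the way towards the robot's side and finish while still holding it there, since it runs only while held. Leave the loose things on the table where they are.

Things in the scene. Friction and masses are not known exactly. Their poses are not given: they have to be found in the camera images.
- chamber: fixed demagnetiser chamber: grey sheet-metal box 220 mm wide (its y), 200 mm deep (its x), 190 mm high, open at its front, which looks along its -x; two copper coils inside. Origin: centre of its underside, on the table; z up. To the robot's left, its front turned roughly to the robot's right
- door (a joint): angle of the chamber's door, rad: 0 shut and seated, 1.5 fully open; starts ajar. Turns clockwise from above as it opens. Hinge friction 0.06 N m, it stays where left. A sprung roller in the sill resists with about 3 N at the free edge between 0.075 and 0.035 rad; below about 0.03 it snaps the door to 0 and keeps it there
- hinge_top (a point): point on the door's upright hinge axis (at the chamber's +y side, nearest the robot), 184 mm above the table, level with the door's top edge, mid-thickness of the panel; fixed to the chamber, with its axes: the shut panel runs from here along -y, its outer face looking to -x
- door_push (a point): point on the door, moves with it: outer face, top edge, 165 mm from the hinge axis; push just below it. x axis: normal to the panel, inwards (the way to push); -y: along it to the free edge. Aluminium panel 204 mm wide, 10 mm thick, 34 to 184 mm above the table; a small black knob stands 22 mm off its outer face, 114 mm below this point
- stand_top (a point): centre of the flat top of the fixed lever stand, a grey block 170 mm (x) by 200 mm (y), 70 mm high, to the robot's right. Its axes are the stand's: -x points to the robot's side (the way the lever is pulled), y to the left, z up; a slot along x through this point is the lever's
- catch (a joint): angle of the safety catch, rad: 0 guarding, 1.6 flipped right over. A steel L on a level axle along the stand's x: at 0 its bar lies level across the lever's path and its tab stands straight up from the axle. Flipping pushes the tab over sideways to the stand's +y, away from the lever, and swings the bar up. Friction 0.05 N m: stays where left
- catch_pivot (a point): point on the catch's axle under the tab's middle, fixed to the stand, with its axes; 40 mm to -x, 60 mm to +y of stand_top and 35 mm above it. The bar (12 mm wide, 9 mm thick, 82 mm long) lies 42 mm to +x of this point and runs to -y from the axle. Two posts 16 mm wide (y) carry the axle 22 and 56 mm to +x
- tab_tip (a point): middle of the top end of the catch's tab, moves with the catch. The tab is a steel plate 26 mm wide (along the axle), 5 mm thick, 52 mm long from the axle to here; its z axis points from the axle to this end
- lever (a joint): angle of the lever, rad: 0 at rest, leaning 0.35 rad away from upright to the stand's +x; grows as it is pulled to the stand's -x; stop at 0.75. A spring returns it to 0 when let go; at the grip it pulls with 3.5 N at 0 and 8 N at 0.75. It cannot be pulled past about 0.1 while the catch guards it
- lever_pivot (a point): the lever's pivot, fixed to the stand and with the stand's axes: 20 mm below stand_top. The lever turns about the stand's y through here; the cross grip's axis is 155 mm from it
- cross_grip: black cross grip at the lever's top: a cylinder of 26 mm diameter, 50 mm long, lying along the stand's y; origin at its centre, y along it; a sleeve that turns easily about that axis on the lever. The steel stem below it is 12 mm thick, with an 18 mm bead low down that meets the guarding bar. The thing to hold
- pole_tip: dark iron pole tip, a round block of 60 mm diameter, 50 mm high, narrowing upwards, loose on the chamber's floor (22 mm above the table); origin at its foot. Leave alone
- spacer_a: dark steel spacer block faced with brass shims, 60 x 35 x 32 mm, loose on the table beyond the lever stand; origin at its foot. Leave alone
- spacer_b: same block, loose on the table near the chamber's hinge side; origin at its foot. Leave alone
- knob: loose black bakelite knob, 44 mm diameter, 32 mm high, on the table just left of the lever stand; origin at its foot. Leave alone
- insulator: white ribbed ceramic insulator, 44 mm diameter, 60 mm high, loose on the table beyond the lever stand; origin at its foot. Leave alone
- wrench: steel wrench 170 mm long, loose on the table to the right of the lever stand; origin at its underside. Leave alone

How it is judged (in metres and radians):
On the way, in this order (a step that is already met when the one before it is completed fails the run):
1. the door is shut and seated on its catch (value of joint door below 0.025 rad), for 0.2 s.
2. the safety catch is flipped over, clear of the lever (value of joint catch above 1.2 rad), for 0.2 s.
3. the lever is pulled fully, by its cross grip (value of joint lever above 0.6 rad and contact force between the fingers and cross_grip above 1.5 N), for 0.3 s.
At the end, for the whole second after the job is handed in: Door seated (under 0.025 rad), catch flipped (over 1.2 rad), lever held at over 0.6 of its 0.75 rad by the fingers on its cross grip (over 1.5 N), through the last second (all of step 3 and value of joint door below 0.025 rad and value of joint catch above 1.2 rad); the arm keeps its last pose, push and grip.
It fails at once if a loose thing was shifted by more than 25 mm (distance of any of pole_tip, spacer_a, spacer_b, knob, insulator, wrench from where it was at the start of the episode above 0.025 m).
It also fails if it takes over 58 s, if anything falls off the work surface, if the arm or the gripper's body presses on something with over 40 N, if the wrist force passes 120 N, or if a joint passes its speed limit or range.

## Robot

A 6-joint arm with a two-finger parallel gripper is mounted at the origin on the work surface. World frame = base frame: x ahead of the robot, y to its left, z up, the work surface at z = 0. Lengths are in m, angles in degrees, forces in N, time in s.
With the tool pointing down it reaches from about 0.4 to 0.825 m from the base axis. Payload 7 kg.
Tool frame: the origin (TCP) lies on the centre line of the jaws, within the pads' length; the fingertips stand 25 mm ahead of it and the grasp point (between the pads) lies 6 mm ahead of it; x points along the fingers, z is the direction in which the jaws open and shut, and the axes are right-handed (so a half turn about x gives the same grasp; the last joint's range is limited). The gripper opens to 88 mm and grips with 3 to 60 N. Pads are 19 mm wide; open, the fingers measure 130 mm over their backs; the gripper's body (78 mm by 193 mm) begins 47 mm behind the grasp point.
Start: joints at [92.08, 20.546, 0.682, 0, -70.136, -16.507], TCP at [0.168, 0.654, 0.215] pointing down, gripper open.
Joint ranges: [-176.03, 176.03], [-82.01, 121.73], [-58.28, 71.71], [-173.87, 95.51], [-174.79, -0.11], [-173.66, 173.66]. Speed limits (degrees/s): [136.94, 136.94, 172.46, 180, 180, 180].

## Interface

Orientations are given as [roll, pitch, yaw] about the fixed x, y, z axes, in that order (R = Rz(yaw) Ry(pitch) Rx(roll)).
In Python, from plant import ctrl gives the robot as it stands. The module is installed in compiled form; this text tells all that it offers.
- The arm moves only by the tool send_rows, never from a script. Its argument "deltas" is a list of rows, each an object of numbers: "dx", "dy", "dz": the shift along the tool's x, y, z in mm; "ax", "ay", "az": the turn, a rotation vector about the tool's x, y, z in units of 5 degrees (1.0 is 5 degrees); "fingers": the opening, from 0 (shut) to 1 (fully open). A call has 1 to 12 rows; each row shifts and turns the commanded pose from where the row before left it, along the tool's axes as they then stand; what a row does not reach is not made up. A row lasts 1/8 s, in which the tool goes at most 62.5 mm and 10.7 degrees, less where a joint would pass 70% of its speed; a pose out of reach is approached as far as the arm can. A call with a gripper value outside its range is refused whole. The fingers move at their own pace and stop on an object; the grip force is fixed at half the most. Time passes only in rows, so rows that do not move let the fingers close. It gives the time, the measured TCP pose, the force and the opening at its end, in the units of the state.
- ctrl.get_obs(): the state, without advancing time (a new reading comes with each control period).
- ctrl.snapshot(name): name is "scene" or "top" or "wrist"; returns a dict with "image" (384x512x3 uint8, blue, green, red), "fx", "fy", "cx", "cy" (pixels), "R" (3x3) and "t" (3): a world point X has camera coordinates R X + t; the wrist camera has in their place "hand_eye" (4x4, takes a point from camera to tool coordinates, whose origin is the TCP and whose axes are the tool frame's). Camera axes: x right, y down, z forward; pixel columns grow to the right and rows downward; lengths in m; the calibration is good to about 2 mm. A picture is of the moment at which its call begins: read the wrist's pose just before it. There is no depth.
- ctrl.close_job(): hands the job in, once; it reports no verdict.
The state is a dict: "clock": time; "joint_pos": joint angles; "qvel": joint speeds; "tau": joint torques, N m; "tool_pos": TCP position; "orientation": TCP orientation; "force": force on the tool from outside, world axes, zero at the start; "moment": the same for the moment, N m; "opening": finger opening in m.
Only numpy, scipy, OpenCV 4.12 (cv2) and the standard library are available. Lean on these libraries where they do the work, as an engineer would, in place of code of your own. Each camera call takes 0.05 s, during which the arm holds its last target.

## Working session

There is one attempt and no reset: what is moved stays moved. The work goes in short steps, Python scripts to look and compute and a tool call to move; the robot and the scene stay as the last step left them, time stands still between calls to the robot, and variables do not carry over. Pictures are saved under pics/ and viewed, and the job is handed in when it is done.

Besides the shell and the picture viewer there is one more tool, called after "Call:" by a JSON object that holds its "op" and its "data". send_rows: Moves the arm, as the interface text tells. Its arguments: {"type":"object","properties":{"deltas":{"type":"array","items":{"type":"object","properties":{"dx":{"type":"number"},"dy":{"type":"number"},"dz":{"type":"number"},"ax":{"type":"number"},"ay":{"type":"number"},"az":{"type":"number"},"fingers":{"type":"number"}}}}},"required":["deltas"]}

```bash
mkdir -p pics; cat > h.py <<'E'
import numpy as np, cv2, json
from plant import ctrl
def snap(n,f):
    o=ctrl.get_obs(); s=ctrl.snapshot(n); cv2.imwrite('pics/'+f+'.png',s['image'])
    np.savez('pics/'+f+'.npz',**{k:np.array(v) for k,v in s.items()},tp=np.array(o['tool_pos']),ori=np.array(o['orientation']))
    return s
E
python3 - <<'E'
from h import *
print(ctrl.get_obs())
for n in ['scene','top','wrist']:
    s=snap(n,n+'0'); print(n,{k:np.round(v,4).tolist() for k,v in s.items() if k!='image'})
E
```

```text
{'clock': 0.0, 'joint_pos': array([ 9.20807675e+01,  2.05921470e+01,  6.34830552e-01, -2.18084245e-02,
       -7.01349858e+01, -1.65074209e+01]), 'qvel': array([ 0.0175427 ,  0.02505513, -0.00546689,  0.14495761, -0.04789965,
        0.02730743]), 'tau': array([ 9.10825838e-04, -5.82715559e+01,  2.93052864e+01,  6.99683726e+00,
        6.99693774e-03, -1.61065159e-04]), 'tool_pos': array([0.16805372, 0.65323042, 0.21421738]), 'orientation': array([   3.98636963,   89.90544771, -100.44771087]), 'force': array([-0.8092726 , -0.08846329, -0.4715384 ]), 'moment': array([-0.00050044,  0.02437841, -0.02220382]), 'opening': 0.0877114640614732}
scene {'fx': 403.3456, 'fy': 403.3456, 'cx': 250.7395, 'cy': 186.6215, 'R': [[0.8962, 0.4435, -0.0106], [0.2524, -0.5292, -0.8101], [-0.3649, 0.7234, -0.5862]], 't': [-0.5124, -0.0393, 1.5841]}
top {'fx': 386.1485, 'fy': 386.1485, 'cx': 258.6369, 'cy': 192.0701, 'R': [[-0.0153, -0.9998, 0.0105], [-0.9941, 0.0141, -0.1074], [0.1073, -0.0121, -0.9942]], 't': [-0.0307, 0.5893, 1.2221]}
wrist {'fx': 311.7671, 'fy': 311.7671, 'cx': 259.0784, 'cy': 190.867, 'hand_eye': [[0.0, -0.2889, 0.9574, -0.1702], [-0.0001, -0.9574, -0.2889, 0.0779], [1.0, -0.0001, -0.0001, 0.0003], [0.0, 0.0, 0.0, 1.0]]}
```

View pics/scene0.png

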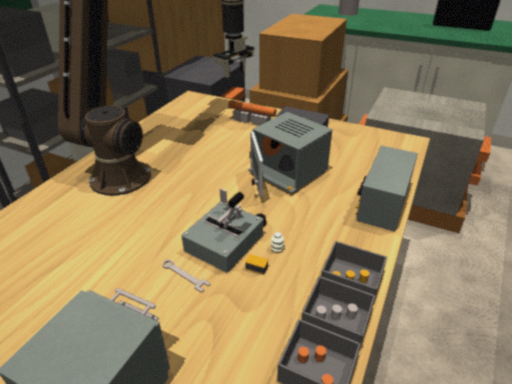

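View pics/top0.png

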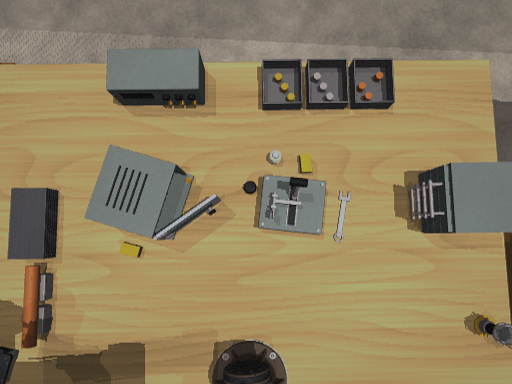

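View pics/wrist0.png

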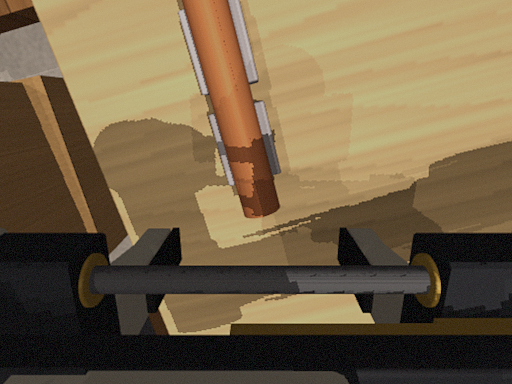

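The scene view shows the arm at upper left, the chamber at (290,150) with its door ajar and the stand at (223,235). The top view shows the chamber at (140,190), the door from about (155,237) to (218,198), spacer_b at (130,249) and the stand at (292,205), with the loose things around it. I'll zoom in for detail.

```bash
python3 - <<'E'
import cv2
t=cv2.imread('pics/top0.png'); 
cv2.imwrite('pics/t_st.png',cv2.resize(t[140:250,230:360],None,fx=6,fy=5.4,interpolation=cv2.INTER_CUBIC))
cv2.imwrite('pics/t_ch.png',cv2.resize(t[140:260,80:230],None,fx=5,fy=5,interpolation=cv2.INTER_CUBIC))
s=cv2.imread('pics/scene0.png')
cv2.imwrite('pics/s_st.png',cv2.resize(s[180:280,170:300],None,fx=6,fy=6,interpolation=cv2.INTER_CUBIC))
cv2.imwrite('pics/s_ch.png',cv2.resize(s[100:210,230:350],None,fx=5,fy=5,interpolation=cv2.INTER_CUBIC))
E
```

```text
(no output)
```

View pics/t_st.png

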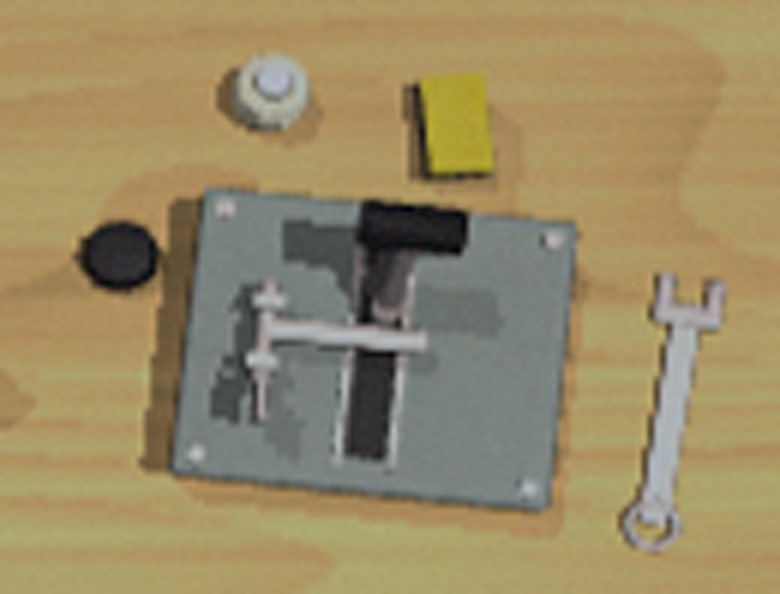

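View pics/t_ch.png

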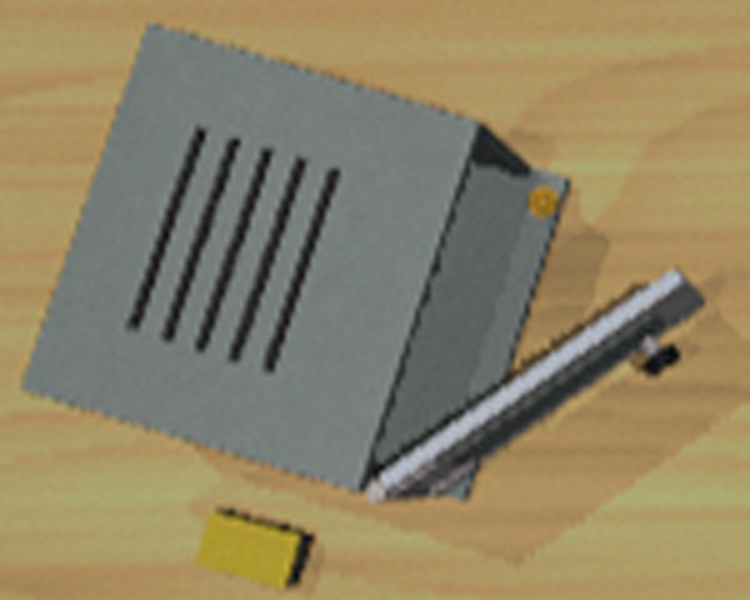

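View pics/s_st.png

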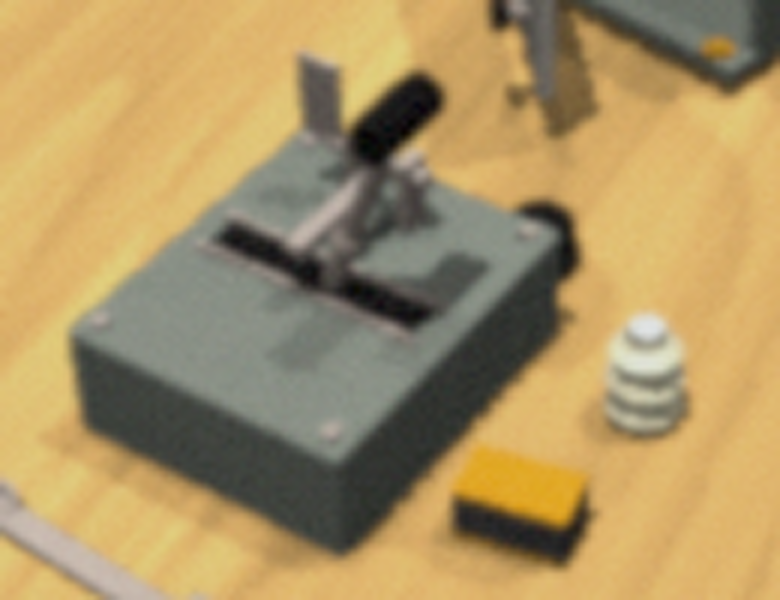

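View pics/s_ch.png

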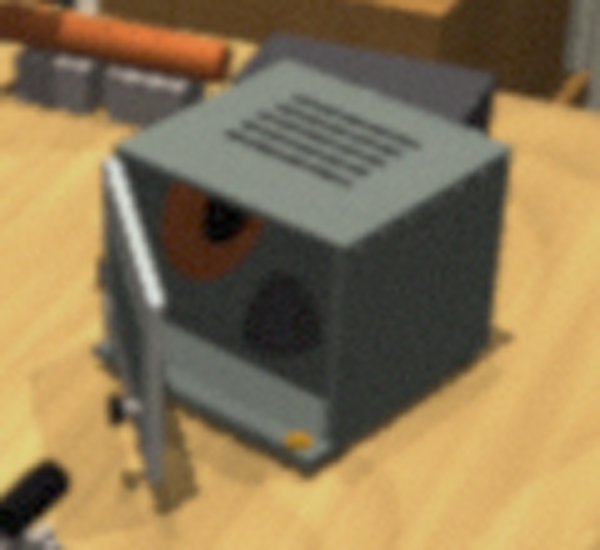

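```bash
cat >> h.py <<'E'
def ray(f,uv):
    d=np.load('pics/'+f+'.npz'); R=d['R'];t=d['t']
    c=-R.T@t; q=R.T@np.array([(uv[0]-d['cx'])/d['fx'],(uv[1]-d['cy'])/d['fy'],1]); return c,q
def onz(f,uv,z):
    c,q=ray(f,uv); return c+q*(z-c[2])/q[2]
def proj(f,X):
    d=np.load('pics/'+f+'.npz'); p=d['R']@np.array(X)+d['t']; return [d['fx']*p[0]/p[2]+d['cx'],d['fy']*p[1]/p[2]+d['cy']]
E
python3 - <<'E'
from h import *
np.set_printoptions(precision=4,suppress=True)
A=lambda p:(230+p[0]/6-.4,140+p[1]/5.4-.4)
B=lambda p:(80+p[0]/5-.4,140+p[1]/5-.4)
st=[onz('top0',A(p),.07) for p in [(205,188),(577,228),(548,511),(172,470)]]
def rect(P,name):
    P=np.array(P); c=P.mean(0); print(name,P[:,:2].tolist(),'c',c, 'sides',[np.linalg.norm(P[i]-P[(i+1)%4]) for i in range(4)],
     'angs',[np.degrees(np.arctan2(*(P[(i+1)%4]-P[i])[[1,0]])) for i in range(4)])
rect(st,'stand')
rect([onz('top0',B(p),.19) for p in [(152,23),(480,122),(362,490),(22,386)]],'chamber')
h=onz('top0',B((374,490)),.184);f=onz('top0',B((680,278)),.184);print('hinge',h,'free',f,np.linalg.norm(f-h),np.degrees(np.arctan2(*(f-h)[[1,0]])))
# scene corners of chamber top / stand
C=lambda p:(230+p[0]/5-.4,100+p[1]/5-.4);D=lambda p:(170+p[0]/6-.4,180+p[1]/6-.4)
rect([onz('scene0',C(p),.19) for p in [(295,60),(510,148),(345,245),(120,150)]],'chamberS')
rect([onz('scene0',D(p),.07) for p in [(300,133),(565,232),(340,462),(75,330)]],'standS')
E
```

```text
stand [[0.640641199552818, -0.05600193454870117], [0.6142826007962976, -0.2517449293017273], [0.4497840796432563, -0.23105268845977883], [0.4763018606147826, -0.03610145796552784]] c [ 0.5453 -0.1437  0.07  ] sides [np.float64(0.19750973576836778), np.float64(0.1657948500183247), np.float64(0.19674647386643662), np.float64(0.1655398661677238)] angs [np.float64(-97.66927105873195), np.float64(172.8304303378077), np.float64(82.25401585849364), np.float64(-6.904546410164816)]
chamber [[0.7155553345708698, 0.3858837990748246], [0.6555846263685543, 0.19809890039781378], [0.4481002744633173, 0.26221625588259295], [0.5089442775515481, 0.45308159571858253]] c [0.582  0.3248 0.19  ] sides [np.float64(0.1971285215625139), np.float64(0.21716535533988326), np.float64(0.20032865661833915), np.float64(0.21726406227541922)] angs [np.float64(-107.71132559072534), np.float64(162.82766856446207), np.float64(72.31877230557294), np.float64(-18.01650183980784)]
hinge [0.448  0.2571 0.184 ] free [0.5652 0.0851 0.184 ] 0.20813726839952143 -55.73240217469998
chamberS [[0.5206384231325891, 0.4478021874268747
[... 212 characters left out ...]
28848954286282), np.float64(0.20692741817016044), np.float64(0.20480113361995075)] angs [np.float64(-19.700602149973534), np.float64(-108.02881897906866), np.float64(163.72101901542587), np.float64(73.09896707370713)]
standS [[0.4808465038669548, -0.04684162846205364], [0.6477489427852696, -0.059923486246218904], [0.6224443592857077, -0.2555302509553399], [0.45915103469968754, -0.23374735096786547]] c [ 0.5525 -0.149   0.07  ] sides [np.float64(0.16741433367536643), np.float64(0.1972367317363977), np.float64(0.16473980874767233), np.float64(0.1881606826300526)] angs [np.float64(-4.4816957879683414), np.float64(-97.37110639400721), np.float64(172.40175173632676), np.float64(83.3789048236102)]
```

```bash
cat >> h.py <<'E'
from scipy.spatial.transform import Rotation as Ro
np.set_printoptions(precision=4,suppress=True)
def delta(p,zang=None,verbose=True):
    o=ctrl.get_obs(); R=Ro.from_euler('xyz',o['orientation'],degrees=True).as_matrix()
    d=R.T@(np.array(p)-o['tool_pos'])*1000
    print('t',o['clock'],'pos',o['tool_pos'],'F',o['force'],'zang',np.degrees(np.arctan2(R[1,2],R[0,2])),'open',o['opening'])
    print('d mm',d.round(1))
    if zang is not None:
        z=np.array([np.cos(np.radians(zang)),np.sin(np.radians(zang)),0]);x=np.array([0,0,-1.]);T=np.c_[x,np.cross(z,x),z]
        print('rot/5',np.degrees(Ro.from_matrix(R.T@T).as_rotvec())/5)
        print('d after rot',(T.T@(np.array(p)-o['tool_pos'])*1000).round(1))
E
python3 -c "
from h import *
delta([.168,.653,.30]);delta([.50,.094,.30])"
```

```text
t 0.15 pos [0.1681 0.6534 0.2145] F [-0.2432 -0.6569 -0.3738] zang -104.43153230898189 open 0.08774316233343792
d mm [-85.5  -0.    0.5]
t 0.15 pos [0.1681 0.6534 0.2145] F [-0.2432 -0.6569 -0.3738] zang -104.43153230898189 open 0.08774316233343792
d mm [-84.9 460.8 459.1]
```

Call:
{"op": "send_rows", "data": {"deltas": [{"dx": -45, "fingers": 0}, {"dx": -40, "fingers": 0}, {"dy": 20, "dz": 20, "fingers": 0}, {"dy": 40, "dz": 40, "fingers": 0}, {"dy": 40, "dz": 40, "fingers": 0}, {"dy": 40, "dz": 40, "fingers": 0}, {"dy": 40, "dz": 40, "fingers": 0}, {"dy": 40, "dz": 40, "fingers": 0}, {"dy": 40, "dz": 40, "fingers": 0}, {"dy": 40, "dz": 40, "fingers": 0}, {"dy": 40, "dz": 40, "fingers": 0}, {"dy": 40, "dz": 40, "fingers": 0}]}}

```text
validation failed for argument at $.de...
```

```bash
python3 -c "
from h import *
delta([.50,.090,.175])"
```

```text
t 0.15 pos [0.1681 0.6534 0.2145] F [-0.2432 -0.6569 -0.3738] zang -104.43153230898189 open 0.08774316233343792
d mm [ 40.1 461.8 462.8]
```

Call:
{"op": "send_rows", "data": {"deltas": [{"dx": -45.0, "dy": 0.0, "dz": 0.0, "ax": 0.0, "ay": 0.0, "az": 0.0, "fingers": 0.0}]}}

```text
clock: 0.28
tool_pos: [0.1677, 0.6515, 0.2561]
orientation: [6.9, 89.5, -97.6]
force: [-0.1, 0.4, 1.0]
opening: 0.0826
```

Call:
{"op": "send_rows", "data": {"deltas": [{"dx": -40, "fingers": 0}, {"dy": 20, "dz": 20, "fingers": 0}]}}

```text
validation failed for argument at $.de...
```

Every key seems to be required, so I'll send full rows.

Call:
{"op": "send_rows", "data": {"deltas": [{"dx": -40, "dy": 0, "dz": 0, "ax": 0, "ay": 0, "az": 0, "fingers": 0}, {"dx": 0, "dy": 20, "dz": 20, "ax": 0, "ay": 0, "az": 0, "fingers": 0}, {"dx": 0, "dy": 40, "dz": 40, "ax": 0, "ay": 0, "az": 0, "fingers": 0}, {"dx": 0, "dy": 40, "dz": 40, "ax": 0, "ay": 0, "az": 0, "fingers": 0}, {"dx": 0, "dy": 40, "dz": 40, "ax": 0, "ay": 0, "az": 0, "fingers": 0}, {"dx": 0, "dy": 40, "dz": 40, "ax": 0, "ay": 0, "az": 0, "fingers": 0}, {"dx": 0, "dy": 40, "dz": 40, "ax": 0, "ay": 0, "az": 0, "fingers": 0}, {"dx": 0, "dy": 40, "dz": 40, "ax": 0, "ay": 0, "az": 0, "fingers": 0}, {"dx": 0, "dy": 40, "dz": 40, "ax": 0, "ay": 0, "az": 0, "fingers": 0}, {"dx": 0, "dy": 40, "dz": 40, "ax": 0, "ay": 0, "az": 0, "fingers": 0}, {"dx": 0, "dy": 40, "dz": 40, "ax": 0, "ay": 0, "az": 0, "fingers": 0}, {"dx": 0, "dy": 40, "dz": 40, "ax": 0, "ay": 0, "az": 0, "fingers": 0}]}}

```text
clock: 1.78
tool_pos: [0.4708, 0.1406, 0.3003]
orientation: [154.4, 90.0, 50.0]
force: [0.8, 0.2, -0.0]
opening: 0.0003
```

```bash
python3 -c "
from h import *
delta([.50,.090,.175],-104.4);snap('top','top1');s=cv2.imread('pics/top1.png');cv2.imwrite('pics/top1c.png',cv2.resize(s[100:280,60:340],None,fx=2.8,fy=2.8))"
```

```text
t 1.775 pos [0.4708 0.1406 0.3003] F [ 0.8455  0.221  -0.0097] zang -104.41025648434344 open 0.0003134079445950672
d mm [125.3  40.8  41.8]
rot/5 [-0.0021 -0.0052 -0.0025]
d after rot [125.3  40.9  41.7]
```

View pics/top1c.png

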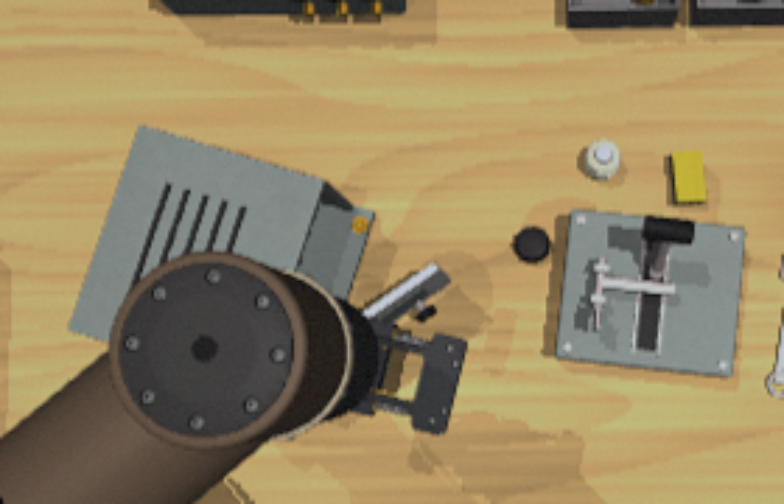

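The arm is over the outer side of the door, which is still ajar with its free end at about (440,268) in the crop. Next I go out a little further, then down.

Call:
{"op": "send_rows", "data": {"deltas": [{"dx": 0, "dy": 30, "dz": 30, "ax": 0, "ay": 0, "az": 0, "fingers": 0}, {"dx": 0, "dy": 8, "dz": 16, "ax": 0, "ay": 0, "az": 0, "fingers": 0}, {"dx": 30, "dy": 0, "dz": 0, "ax": 0, "ay": 0, "az": 0, "fingers": 0}, {"dx": 40, "dy": 0, "dz": 0, "ax": 0, "ay": 0, "az": 0, "fingers": 0}, {"dx": 40, "dy": 0, "dz": 0, "ax": 0, "ay": 0, "az": 0, "fingers": 0}, {"dx": 15, "dy": 0, "dz": 0, "ax": 0, "ay": 0, "az": 0, "fingers": 0}, {"dx": 0, "dy": 0, "dz": 0, "ax": 0, "ay": 0, "az": 0, "fingers": 0}]}}

```text
clock: 2.7
tool_pos: [0.4954, 0.0883, 0.175]
orientation: [-35.3, 89.9, -139.7]
force: [-0.9, 0.4, 1.6]
opening: 0.0007
```

```bash
python3 -c "
from h import *
delta([.599,.183,.175]);snap('scene','sc2');s=cv2.imread('pics/sc2.png');cv2.imwrite('pics/sc2c.png',cv2.resize(s[80:280,160:360],None,fx=3,fy=3))"
```

```text
t 2.7 pos [0.4954 0.0883 0.175 ] F [-0.8803  0.4477  1.6057] zang -104.40077617829498 open 0.000680977481957968
d mm [  -0.2   76.8 -117.5]
```

View pics/sc2c.png

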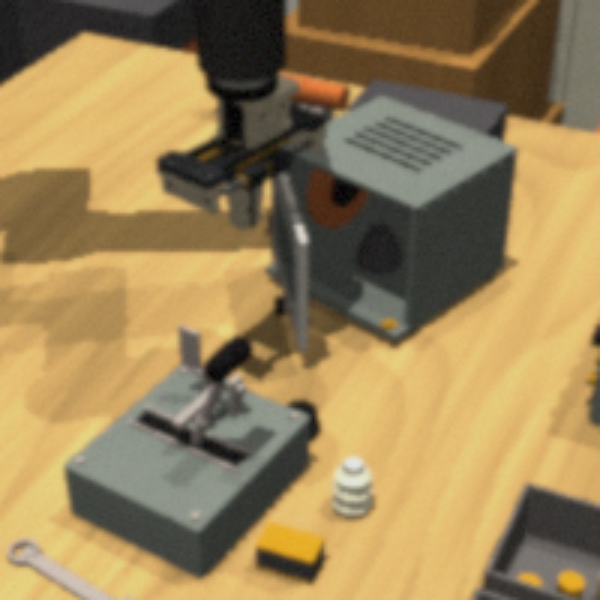

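The closed fingers are beside the door's outer face and clear of it. I'll push now.

Call:
{"op": "send_rows", "data": {"deltas": [{"dx": 0, "dy": 8, "dz": -12, "ax": 0, "ay": 0, "az": 0, "fingers": 0}, {"dx": 0, "dy": 8, "dz": -12, "ax": 0, "ay": 0, "az": 0, "fingers": 0}, {"dx": 0, "dy": 8, "dz": -12, "ax": 0, "ay": 0, "az": 0, "fingers": 0}, {"dx": 0, "dy": 8, "dz": -12, "ax": 0, "ay": 0, "az": 0, "fingers": 0}, {"dx": 0, "dy": 8, "dz": -12, "ax": 0, "ay": 0, "az": 0, "fingers": 0}, {"dx": 0, "dy": 8, "dz": -12, "ax": 0, "ay": 0, "az": 0, "fingers": 0}, {"dx": 0, "dy": 8, "dz": -12, "ax": 0, "ay": 0, "az": 0, "fingers": 0}, {"dx": 0, "dy": 8, "dz": -12, "ax": 0, "ay": 0, "az": 0, "fingers": 0}, {"dx": 0, "dy": 8, "dz": -10, "ax": 0, "ay": 0, "az": 0, "fingers": 0}]}}

```text
clock: 3.88
tool_pos: [0.5925, 0.1736, 0.1751]
orientation: [-19.1, 90.0, -123.5]
force: [-0.5, 0.0, 0.1]
opening: 0.0004
```

```bash
python3 -c "
from h import *
delta([.599,.183,.175]);snap('scene','sc3');s=cv2.imread('pics/sc3.png');cv2.imwrite('pics/sc3c.png',cv2.resize(s[80:230,200:350],None,fx=4,fy=4))"
```

```text
t 3.875 pos [0.5925 0.1736 0.1751] F [-0.5178  0.022   0.0722] zang -104.41495630450149 open 0.00035134529853970536
d mm [  0.1   4.  -10.7]
```

View pics/sc3c.png

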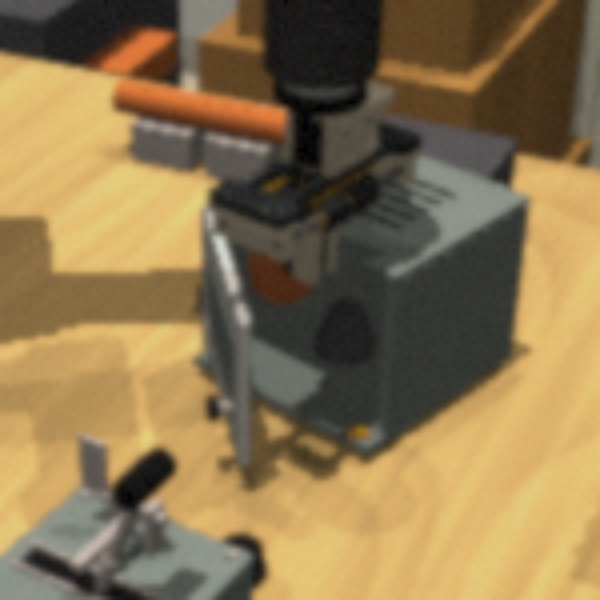

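```bash
python3 -c "
from h import *
print(proj('sc3',[.5925,.1736,.15]),proj('sc3',[.5925,.1736,.175]),proj('sc2',[.4954,.0883,.15]))
print('hinge/free from top est',proj('sc3',[.45,.258,.184]),proj('sc3',[.565,.0885,.184]),proj('sc3',[.565,.0885,.034]))
snap('top','top3');s=cv2.imread('pics/top3.png');cv2.imwrite('pics/top3c.png',cv2.resize(s[120:270,70:240],None,fx=4,fy=4))
snap('wrist','w3')"
```

```text
[np.float64(277.7199974002067), np.float64(157.0059756091805)] [np.float64(277.92774217480445), np.float64(150.82093587217582)] [np.float64(241.72342823184414), np.float64(162.47616581575085)]
hinge/free from top est [np.float64(251.6516620167879), np.float64(129.7353178763487)] [np.float64(260.1942440585913), np.float64(158.60908207633466)] [np.float64(260.05867265655746), np.float64(194.8079191409081)]
```

View pics/top3c.png

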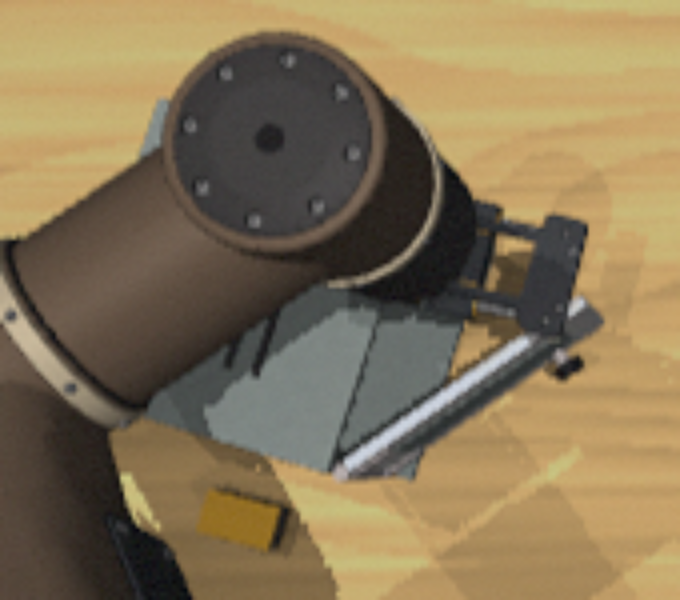

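View pics/w3.png

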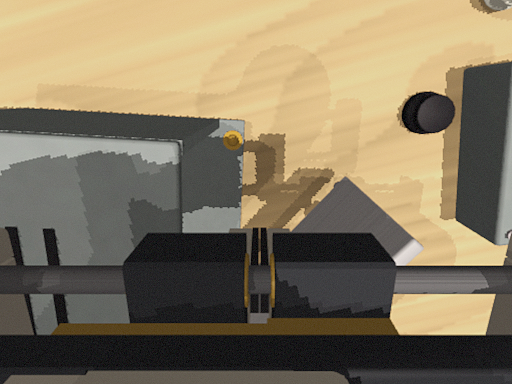

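```bash
python3 -c "
from h import *
a=cv2.imread('pics/sc2.png')[105:185,205:305];b=cv2.imread('pics/sc3.png')[105:185,225:325]
cv2.imwrite('pics/z23.png',cv2.resize(np.hstack([a,b]),None,fx=4,fy=4,interpolation=cv2.INTER_CUBIC))"
```

```text
(no output)
```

View pics/z23.png

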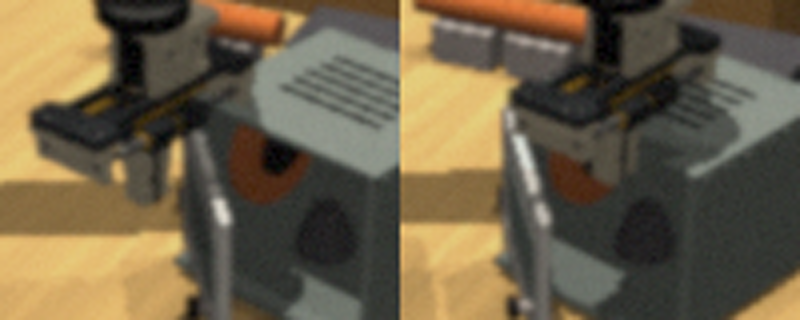

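```bash
cat >> h.py <<'E'
def projw(f,X,dz=0):
    d=np.load('pics/'+f+'.npz');R=Ro.from_euler('xyz',d['ori'],degrees=True).as_matrix();t=d['tp']+[0,0,dz]
    H=d['hand_eye'];pt=R.T@(np.array(X)-t);p=H[:3,:3].T@(pt-H[:3,3]);return np.array([d['fx']*p[0]/p[2]+d['cx'],d['fy']*p[1]/p[2]+d['cy']]).round(1)
E
python3 -c "
from h import *
kn=onz('top0',(230+119/6-.4,140+250/5.4-.4),.032);print(kn)
B=lambda p:(80+p[0]/5-.4,140+p[1]/5-.4)
sp=[('roller',onz('top0',B((543,202)),.022)),('topcorner',onz('top0',B((480,122)),.19)),('sillcorner',onz('top0',B((570,180)),.022)),('knobtop',kn),('doorfree',onz('top0',B((680,272)),.184))]
for n,X in sp: print(n,X,[projw('w3',X,dz) for dz in (0,.02)], proj('sc3',X))
"
```

```text
[ 0.6094 -0.0098  0.032 ]
roller [0.6329 0.1908 0.022 ] [array([233.1, 140.5]), array([234.6, 138. ])] [np.float64(288.72484048452986), np.float64(187.0574317550812)]
topcorner [0.6556 0.1981 0.19  ] [array([179.7, 145.2]), array([188.4, 139.8])] [np.float64(297.9051417208646), np.float64(147.76043431731907)]
sillcorner [0.6473 0.1732 0.022 ] [array([246. , 122.4]), array([246.7, 120.9])] [np.float64(290.5813546008215), np.float64(190.63857159090546)]
knobtop [ 0.6094 -0.0098  0.032 ] [array([436.6, 113.9]), array([426.1, 112.9])] [np.float64(259.52215775891966), np.float64(214.90501568898512)]
doorfree [0.5686 0.0851 0.184 ] [array([420.5, 242.4]), array([404.7, 228.2])] [np.float64(260.73354954595726), np.float64(159.35607204382018)]
```

```bash
python3 -c "
from h import *
for dz in (0,-.025): print(proj('scene0',[.168,.6534,.2145+dz]),'fingers',[proj('scene0',[.168+s*-.054*.249,.6534-s*.054*.9686,.2145+dz]) for s in(1,-1)])
a=cv2.imread('pics/scene0.png')[0:100,190:290]
cv2.imwrite('pics/z0.png',cv2.resize(a,None,fx=6,fy=6,interpolation=cv2.INTER_CUBIC))"
```

```text
[np.float64(234.71411872062282), np.float64(75.20570829954)] fingers [[np.float64(226.68652675457213), np.float64(78.54108921107347)], [np.float64(242.46385149002677), np.float64(71.98577499228304)]]
[np.float64(234.89521632325759), np.float64(80.40719255377138)] fingers [[np.float64(226.93438294059936), np.float64(83.8086832540768)], [np.float64(242.58260725720797), np.float64(77.1225378556331)]]
```

View pics/z0.png

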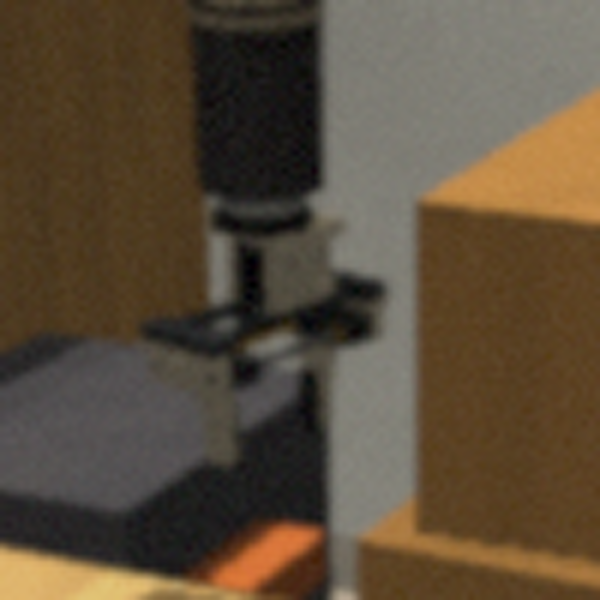

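The fingers went over the door's top without touching it (door free corner unmoved at about (260,160), force about 0). Both the scene and wrist views put the fingertips roughly 10 mm behind the reported TCP instead of 25 mm ahead of it. The calibration itself checks out on the roller, the chamber corner and the loose knob. I'll back out, come down about 35 mm lower and check again.

Call:
{"op": "send_rows", "data": {"deltas": [{"dx": -30, "dy": 0, "dz": 0, "ax": 0, "ay": 0, "az": 0, "fingers": 0}, {"dx": 0, "dy": -20, "dz": 32, "ax": 0, "ay": 0, "az": 0, "fingers": 0}, {"dx": 0, "dy": -27, "dz": 37, "ax": 0, "ay": 0, "az": 0, "fingers": 0}, {"dx": 0, "dy": -27, "dz": 37, "ax": 0, "ay": 0, "az": 0, "fingers": 0}, {"dx": 15, "dy": 0, "dz": 0, "ax": 0, "ay": 0, "az": 0, "fingers": 0}, {"dx": 30, "dy": 0, "dz": 0, "ax": 0, "ay": 0, "az": 0, "fingers": 0}, {"dx": 20, "dy": 0, "dz": 0, "ax": 0, "ay": 0, "az": 0, "fingers": 0}, {"dx": 0, "dy": 0, "dz": 0, "ax": 0, "ay": 0, "az": 0, "fingers": 0}]}}

```text
clock: 5.03
tool_pos: [0.4928, 0.0883, 0.1387]
orientation: [-46.9, 89.8, -151.3]
force: [-0.3, 0.4, -0.1]
opening: 0.0002
```

```bash
python3 -c "
from h import *
delta([.599,.183,.14]);snap('scene','sc4');s=cv2.imread('pics/sc4.png');cv2.imwrite('pics/sc4c.png',cv2.resize(s[100:200,200:320],None,fx=5,fy=5))
p=np.load('pics/sc4.npz')['tp'];print(proj('sc4',p),proj('sc4',p+[0,0,.01]))
"
```

```text
t 5.025 pos [0.4928 0.0883 0.1387] F [-0.3396  0.4306 -0.0689] zang -104.43744699208858 open 0.00021804741194404604
d mm [  -1.7   79.3 -118.2]
[np.float64(241.11453473552797), np.float64(165.07134530317472)] [np.float64(241.04285649668026), np.float64(162.6137538104995)]
```

View pics/sc4c.png

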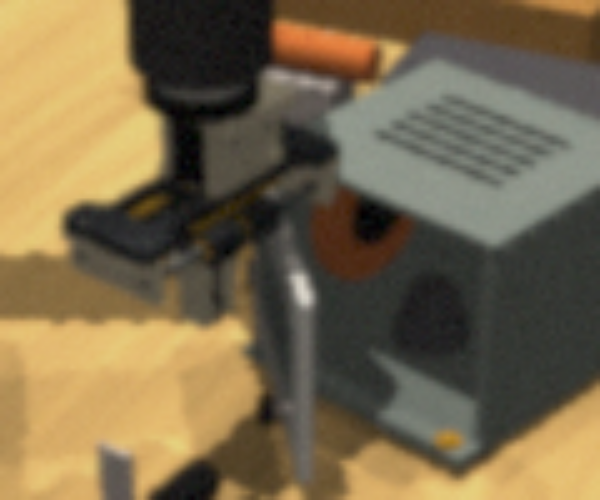

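The fingertip is now at about (240,164) in the full image, so z≈0.145 and well below the door's top edge. I'll raise 8 mm to give the roof margin, then push and check part way.

Call:
{"op": "send_rows", "data": {"deltas": [{"dx": -8, "dy": 8, "dz": -12, "ax": 0, "ay": 0, "az": 0, "fingers": 0}, {"dx": 0, "dy": 8, "dz": -12, "ax": 0, "ay": 0, "az": 0, "fingers": 0}, {"dx": 0, "dy": 8, "dz": -12, "ax": 0, "ay": 0, "az": 0, "fingers": 0}, {"dx": 0, "dy": 8, "dz": -12, "ax": 0, "ay": 0, "az": 0, "fingers": 0}, {"dx": 0, "dy": 8, "dz": -12, "ax": 0, "ay": 0, "az": 0, "fingers": 0}]}}

```text
clock: 5.7
tool_pos: [0.5481, 0.1376, 0.148]
orientation: [-47.9, 90.0, -152.3]
force: [-0.9, -1.4, 1.0]
opening: 0.0007
```

```bash
python3 -c "
from h import *
delta([.599,.183,.147]);snap('scene','sc5');s=cv2.imread('pics/sc5.png');cv2.imwrite('pics/sc5c.png',cv2.resize(s[100:200,200:320],None,fx=5,fy=5))
"
```

```text
t 5.7 pos [0.5481 0.1376 0.148 ] F [-0.9179 -1.3951  1.0349] zang -104.42353693229781 open 0.0006676350075472519
d mm [  0.9  38.  -56.6]
```

View pics/sc5c.png

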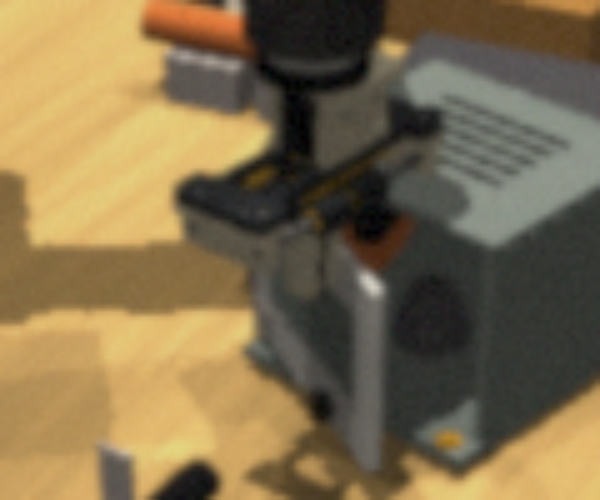

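The door is closing: its free corner moved from about (300,285) to (372,283) in the crop.

Call:
{"op": "send_rows", "data": {"deltas": [{"dx": 0, "dy": 8, "dz": -12, "ax": 0, "ay": 0, "az": 0, "fingers": 0}, {"dx": 0, "dy": 8, "dz": -12, "ax": 0, "ay": 0, "az": 0, "fingers": 0}, {"dx": 0, "dy": 8, "dz": -10, "ax": 0, "ay": 0, "az": 0, "fingers": 0}, {"dx": 0, "dy": 6, "dz": -10, "ax": 0, "ay": 0, "az": 0, "fingers": 0}, {"dx": 0, "dy": 4, "dz": -6, "ax": 0, "ay": 0, "az": 0, "fingers": 0}]}}

```text
clock: 6.38
tool_pos: [0.5928, 0.177, 0.1479]
orientation: [-43.6, 89.9, -148.0]
force: [-5.3, -3.6, 1.7]
opening: 0.0002
```

```bash
python3 -c "
from h import *
delta([.599,.183,.147]);snap('scene','sc6');s=cv2.imread('pics/sc6.png');cv2.imwrite('pics/sc6c.png',cv2.resize(s[100:200,220:340],None,fx=5,fy=5))
"
```

```text
t 6.375 pos [0.5928 0.177  0.1479] F [-5.2832 -3.6144  1.6548] zang -104.42878651774089 open 0.00018807208348915595
d mm [ 0.9  4.5 -7.4]
```

View pics/sc6c.png

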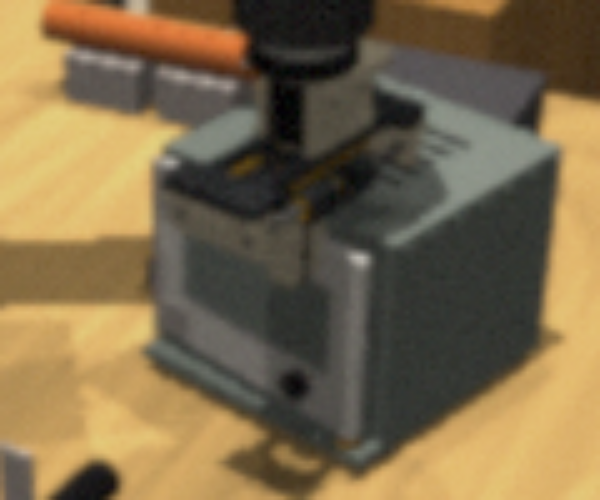

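Call:
{"op": "send_rows", "data": {"deltas": [{"dx": 0, "dy": 0, "dz": -4, "ax": 0, "ay": 0, "az": 0, "fingers": 0}, {"dx": 0, "dy": 0, "dz": -4, "ax": 0, "ay": 0, "az": 0, "fingers": 0}, {"dx": 0, "dy": 0, "dz": -3, "ax": 0, "ay": 0, "az": 0, "fingers": 0}]}}

```text
clock: 6.8
tool_pos: [0.5957, 0.1879, 0.1484]
orientation: [139.9, 90.0, 35.5]
force: [-0.0, -7.1, -0.0]
opening: 0.0001
```

```bash
python3 -c "
from h import *
delta([.599,.183,.147])
"
```

```text
t 6.8 pos [0.5957 0.1879 0.1484] F [-0.0452 -7.0767 -0.0052] zang -104.4206756092333 open 0.00012228022618891325
d mm [1.4 4.5 3.9]
```

Call:
{"op": "send_rows", "data": {"deltas": [{"dx": 0, "dy": 0, "dz": -3, "ax": 0, "ay": 0, "az": 0, "fingers": 0}, {"dx": 0, "dy": 0, "dz": -2, "ax": 0, "ay": 0, "az": 0, "fingers": 0}]}}

```text
clock: 7.05
tool_pos: [0.5956, 0.1882, 0.1484]
orientation: [-11.8, 89.6, -116.2]
force: [-0.5, -21.6, 5.9]
opening: 0.0003
```

```bash
python3 -c "
from h import *
delta([.599,.183,.147]);snap('scene','sc7');s=cv2.imread('pics/sc7.png');cv2.imwrite('pics/sc7c.png',cv2.resize(s[100:200,220:340],None,fx=5,fy=5))
"
```

```text
t 7.05 pos [0.5956 0.1882 0.1484] F [ -0.5126 -21.5656   5.8658] zang -104.47185876622999 open 0.00034875715775085854
d mm [1.4 4.6 4.1]
```

View pics/sc7c.png

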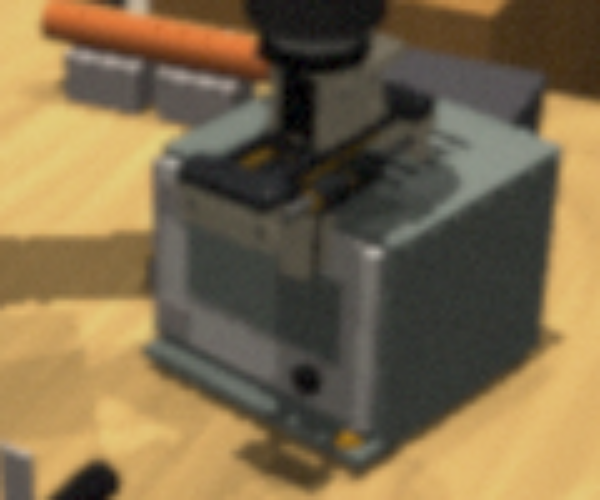

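The door stops dead at 21 N with no further motion, and the picture shows it flush. I'll back off and, while clear, measure the tab and grip at their known heights.

Call:
{"op": "send_rows", "data": {"deltas": [{"dx": 0, "dy": 0, "dz": 15, "ax": 0, "ay": 0, "az": 0, "fingers": 0}, {"dx": 0, "dy": 0, "dz": 30, "ax": 0, "ay": 0, "az": 0, "fingers": 0}, {"dx": -40, "dy": 0, "dz": 10, "ax": 0, "ay": 0, "az": 0, "fingers": 0}, {"dx": -50, "dy": 0, "dz": 0, "ax": 0, "ay": 0, "az": 0, "fingers": 0}, {"dx": -20, "dy": 0, "dz": 0, "ax": 0, "ay": 0, "az": 0, "fingers": 0}]}}

```text
clock: 7.72
tool_pos: [0.5838, 0.1385, 0.2619]
orientation: [133.6, 89.7, 29.2]
force: [0.4, 1.1, -1.3]
opening: 0.0006
```

```bash
python3 -c "
from h import *
A=lambda p:(230+p[0]/6-.4,140+p[1]/5.4-.4)
D=lambda p:(170+p[0]/6-.4,180+p[1]/6-.4)
c=np.array([.548,-.146,.07]);a=np.radians(-7.3);ex=np.array([np.cos(a),np.sin(a),0]);ey=np.array([-np.sin(a),np.cos(a),0])
L=lambda P:[(P-c)@ex,(P-c)@ey,P[2]-.07]
tab=onz('top0',A((262,390)),.157);g=onz('top0',A((413,228)),.196)
print('tab',tab,L(tab),'grip',g,L(g))
tab=onz('scene0',D((320,62)),.157);g=onz('scene0',D((397,118)),.196)
print('tab',tab,L(tab),'grip',g,L(g))
print('model tab',c-.04*ex+.06*ey,'grip',c+.053*ex)
delta(c+[0,0,.2],-97.3)
snap('wrist','w8');snap('scene','sc8');s=cv2.imread('pics/sc8.png');cv2.imwrite('pics/sc8c.png',cv2.resize(s[100:280,170:350],None,fx=3.3,fy=3.3))
"
```

```text
tab [ 0.517  -0.0795  0.157 ] [np.float64(-0.03924700019697103), np.float64(0.06202153789501992), np.float64(0.08700000000000002)] grip [ 0.5987 -0.1505  0.196 ] [np.float64(0.0508346815535754), np.float64(0.0019809946792981683), np.float64(0.12599999999999995)]
tab [ 0.5206 -0.0857  0.157 ] [np.float64(-0.0348509215956551), np.float64(0.056347943017218745), np.float64(0.08700000000000002)] grip [ 0.6032 -0.1541  0.196 ] [np.float64(0.05579647328664241), np.float64(-0.0010621060246469504), np.float64(0.12599999999999995)]
model tab [ 0.5159 -0.0814  0.07  ] grip [ 0.6006 -0.1527  0.07  ]
t 7.725 pos [0.5838 0.1385 0.2619] F [ 0.4066  1.1233 -1.2586] zang -104.43689111653808 open 0.0005554928177202144
d mm [ -9.   36.3 284.4]
rot/5 [-1.4275 -0.0415 -0.0494]
d after rot [ -8.1   0.6 286.8]
```

View pics/sc8c.png

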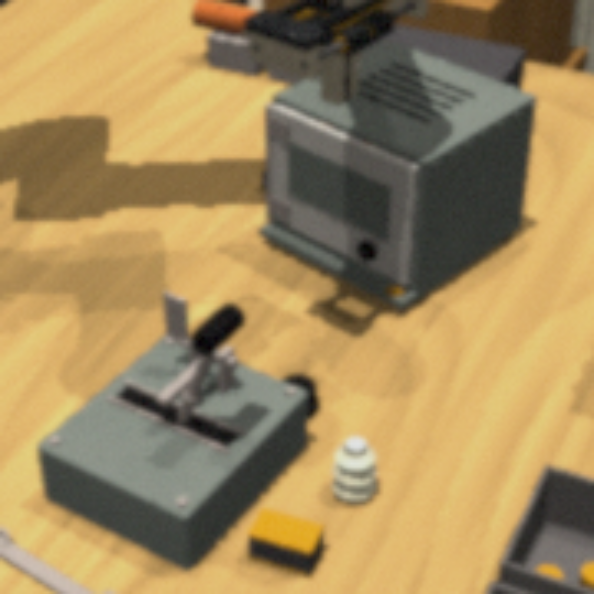

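View pics/w8.png

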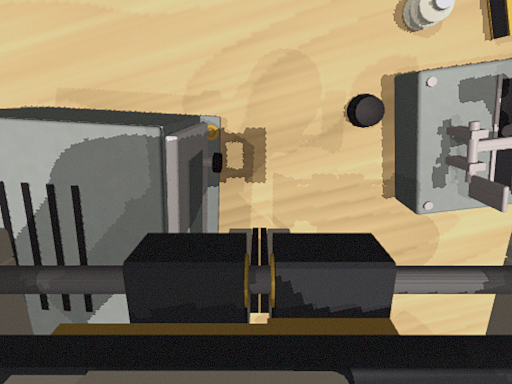

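The door stays flush after release, and nothing loose has moved. The tab and grip agree with the stand model to within about 4 mm. Next I turn the jaws along the stand's y and go to a point beside the tab.

Call:
{"op": "send_rows", "data": {"deltas": [{"dx": 0, "dy": 0, "dz": 20, "ax": -1.43, "ay": 0, "az": 0, "fingers": 0}, {"dx": 0, "dy": 0, "dz": 40, "ax": 0, "ay": 0, "az": 0, "fingers": 0}, {"dx": 0, "dy": 0, "dz": 40, "ax": 0, "ay": 0, "az": 0, "fingers": 0}, {"dx": 0, "dy": -20, "dz": 40, "ax": 0, "ay": 0, "az": 0, "fingers": 0}, {"dx": 0, "dy": -20, "dz": 40, "ax": 0, "ay": 0, "az": 0, "fingers": 0}, {"dx": 0, "dy": -5, "dz": 40, "ax": 0, "ay": 0, "az": 0, "fingers": 0}, {"dx": 0, "dy": 0, "dz": 35, "ax": 0, "ay": 0, "az": 0, "fingers": 0}]}}

```text
clock: 8.7
tool_pos: [0.5021, -0.1091, 0.2576]
orientation: [-178.3, 90.0, 84.4]
force: [-0.5, 1.1, 0.9]
opening: 0.0003
```

```bash
python3 -c "
from h import *
delta([.5042,-.1191,.122],-97.3)
"
```

```text
t 8.7 pos [ 0.5021 -0.1091  0.2576] F [-0.5034  1.1176  0.8912] zang -97.27642921748865 open 0.0002756518253500378
d mm [135.6   3.4   9.7]
rot/5 [ 0.0047 -0.0077  0.0002]
d after rot [135.6   3.4   9.6]
```

Call:
{"op": "send_rows", "data": {"deltas": [{"dx": 20, "dy": 3, "dz": 10, "ax": 0, "ay": 0, "az": 0, "fingers": 0}, {"dx": 35, "dy": 0, "dz": 0, "ax": 0, "ay": 0, "az": 0, "fingers": 0}, {"dx": 25, "dy": 0, "dz": 0, "ax": 0, "ay": 0, "az": 0, "fingers": 0}, {"dx": 0, "dy": 0, "dz": 0, "ax": 0, "ay": 0, "az": 0, "fingers": 0}]}}

```text
clock: 9.2
tool_pos: [0.5032, -0.1184, 0.1759]
orientation: [-83.6, 89.7, 179.1]
force: [0.3, 0.0, 0.5]
opening: 0.0004
```

```bash
python3 -c "
from h import *
delta([.5042,-.1191,.122],-97.3)
snap('scene','sc9');s=cv2.imread('pics/sc9.png');cv2.imwrite('pics/sc9c.png',cv2.resize(s[140:280,150:300],None,fx=4,fy=4))
snap('wrist','w9')
"
```

```text
t 9.2 pos [ 0.5032 -0.1184  0.1759] F [0.3068 0.0312 0.548 ] zang -97.31219907247025 open 0.0004204634756619574
d mm [53.9  1.4  0.5]
rot/5 [-0.0025  0.0059  0.052 ]
d after rot [53.9  1.1  0.6]
```

View pics/sc9c.png

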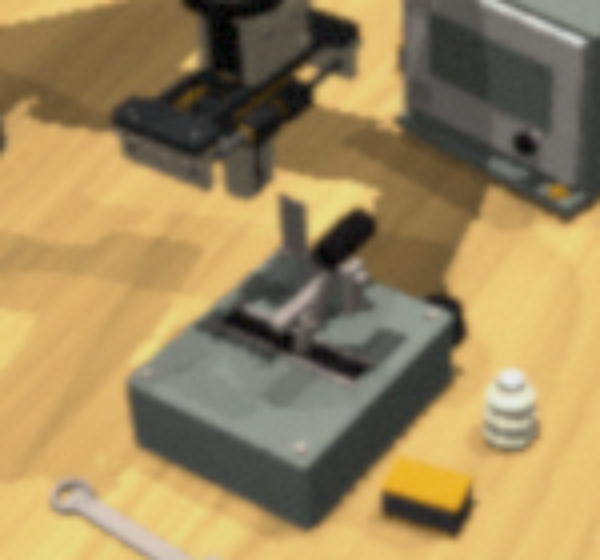

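View pics/w9.png

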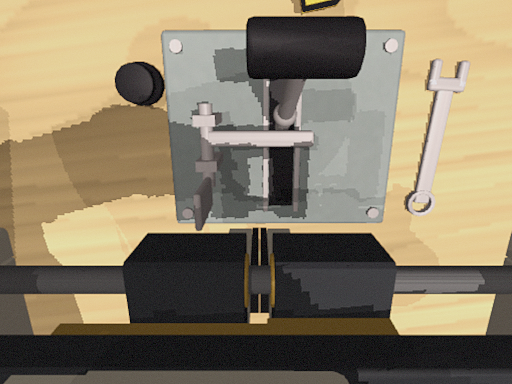

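```bash
python3 -c "
from h import *
p=np.load('pics/sc9.npz')['tp']
for z in (0,.008,.016): print(proj('sc9',p+[0,0,z]))
for X in ([.6094,-.0098,.032],[.5168,-.0822,.157],[.6,-.15,.209],[.5168,-.0822,.105]): print(projw('w9',X))
"
```

```text
[np.float64(212.1843607862369), np.float64(189.2188375037704)]
[np.float64(212.00636914374942), np.float64(187.06334770336005)]
[np.float64(211.8269891772441), np.float64(184.89104521321696)]
[132.4  82.8]
[201.2 209.3]
[305.9  43. ]
[212.6 187. ]
```

The fingertip prediction agrees with the image at (212,188), and the tab tip shows in the wrist view near (201,209) as predicted. I'll descend.

Call:
{"op": "send_rows", "data": {"deltas": [{"dx": 20, "dy": 0, "dz": 0, "ax": 0, "ay": 0, "az": 0, "fingers": 0}, {"dx": 20, "dy": 0, "dz": 0, "ax": 0, "ay": 0, "az": 0, "fingers": 0}, {"dx": 13, "dy": 0, "dz": 0, "ax": 0, "ay": 0, "az": 0, "fingers": 0}, {"dx": 0, "dy": 0, "dz": 0, "ax": 0, "ay": 0, "az": 0, "fingers": 0}]}}

```text
clock: 9.8
tool_pos: [0.5053, -0.118, 0.1251]
orientation: [-73.7, 90.0, -171.0]
force: [-1.1, -0.5, 0.8]
opening: 0.0001
```

```bash
python3 -c "
from h import *
delta([.5042,-.1191,.122],-97.3)
snap('scene','sc10');s=cv2.imread('pics/sc10.png');cv2.imwrite('pics/sc10c.png',cv2.resize(s[160:260,170:280],None,fx=5.4,fy=5.4))
"
```

```text
t 9.8 pos [ 0.5053 -0.118   0.1251] F [-1.1321 -0.4963  0.8385] zang -97.27004222200354 open 0.00013533281380378656
d mm [ 3.1 -0.9  1.2]
rot/5 [0.006  0.0018 0.0061]
d after rot [ 3.1 -0.9  1.2]
```

View pics/sc10c.png

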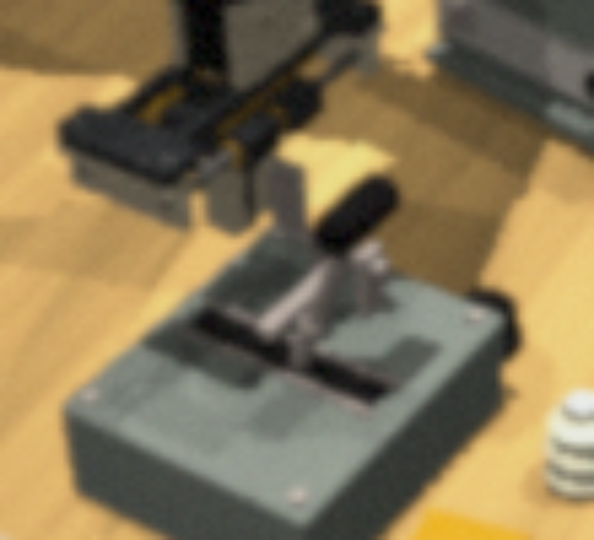

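Call:
{"op": "send_rows", "data": {"deltas": [{"dx": 0, "dy": 0, "dz": -10, "ax": 0, "ay": 0, "az": 0, "fingers": 0}, {"dx": 0, "dy": 0, "dz": -10, "ax": 0, "ay": 0, "az": 0, "fingers": 0}, {"dx": 0, "dy": 0, "dz": -10, "ax": 0, "ay": 0, "az": 0, "fingers": 0}, {"dx": 0, "dy": 0, "dz": -10, "ax": 0, "ay": 0, "az": 0, "fingers": 0}, {"dx": 0, "dy": 0, "dz": -5, "ax": 0, "ay": 0, "az": 0, "fingers": 0}]}}

```text
clock: 10.48
tool_pos: [0.511, -0.0727, 0.1251]
orientation: [-59.8, 90.0, -157.0]
force: [-0.0, -1.9, -0.5]
opening: 0.0006
```

```bash
python3 -c "
from h import *
delta([.5042,-.1191,.122],-97.3)
snap('scene','sc11');s=cv2.imread('pics/sc11.png');cv2.imwrite('pics/sc11c.png',cv2.resize(s[160:260,170:280],None,fx=5.4,fy=5.4))
"
```

```text
t 10.475 pos [ 0.511  -0.0727  0.1251] F [-0.0177 -1.8734 -0.5093] zang -97.23865663369538 open 0.0005611921316607008
d mm [ 3.1 -0.9 46.9]
rot/5 [0.0123 0.002  0.0033]
d after rot [ 3.1 -0.9 46.9]
```

View pics/sc11c.png

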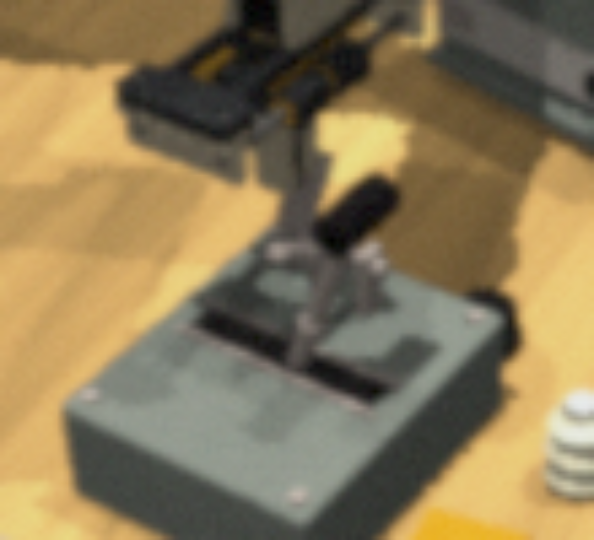

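The tab is tilting over and the bar is rising. I'll continue, coming down as it goes.

Call:
{"op": "send_rows", "data": {"deltas": [{"dx": 0, "dy": 0, "dz": -10, "ax": 0, "ay": 0, "az": 0, "fingers": 0}, {"dx": 4, "dy": 0, "dz": -8, "ax": 0, "ay": 0, "az": 0, "fingers": 0}, {"dx": 4, "dy": 0, "dz": -8, "ax": 0, "ay": 0, "az": 0, "fingers": 0}, {"dx": 4, "dy": 0, "dz": -6, "ax": 0, "ay": 0, "az": 0, "fingers": 0}, {"dx": 4, "dy": 0, "dz": 0, "ax": 0, "ay": 0, "az": 0, "fingers": 0}]}}

```text
clock: 11.15
tool_pos: [0.5154, -0.0409, 0.1089]
orientation: [142.7, 90.0, 45.4]
force: [0.8, -0.0, 0.6]
opening: 0.0008
```

```bash
python3 -c "
from h import *
delta([.5042,-.1191,.122],-97.3)
snap('scene','sc12');s=cv2.imread('pics/sc12.png');cv2.imwrite('pics/sc12c.png',cv2.resize(s[160:260,170:280],None,fx=5.4,fy=5.4))
"
```

```text
t 11.15 pos [ 0.5154 -0.0409  0.1089] F [ 0.8036 -0.0099  0.571 ] zang -97.24014863967577 open 0.0008099226508482164
d mm [-13.1  -1.3  79. ]
rot/5 [ 0.012  -0.0046 -0.0035]
d after rot [-13.1  -1.2  79. ]
```

View pics/sc12c.png

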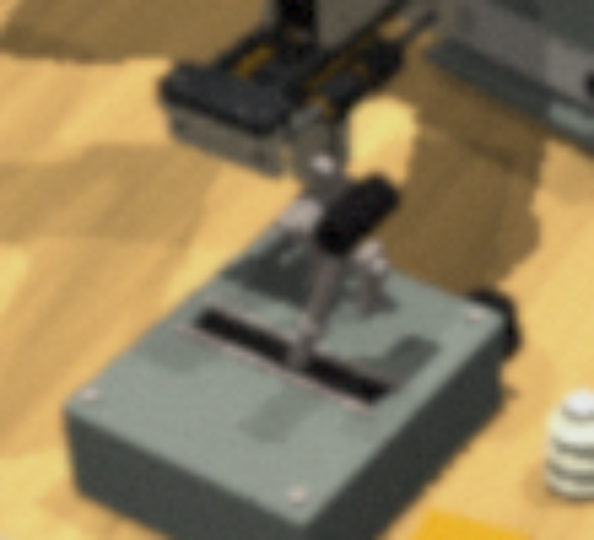

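Call:
{"op": "send_rows", "data": {"deltas": [{"dx": 3, "dy": 0, "dz": -8, "ax": 0, "ay": 0, "az": 0, "fingers": 0}, {"dx": 4, "dy": 0, "dz": -7, "ax": 0, "ay": 0, "az": 0, "fingers": 0}, {"dx": 0, "dy": 0, "dz": 0, "ax": 0, "ay": 0, "az": 0, "fingers": 0}]}}

```text
clock: 11.58
tool_pos: [0.517, -0.0262, 0.1018]
orientation: [-85.0, 90.0, 177.7]
force: [-0.5, -0.3, 0.3]
opening: 0.0005
```

```bash
python3 -c "
from h import *
delta([.5042,-.1191,.122],-97.3)
snap('scene','sc13');s=cv2.imread('pics/sc13.png');cv2.imwrite('pics/sc13c.png',cv2.resize(s[160:260,170:280],None,fx=5.4,fy=5.4))
c=np.array([.549,-.147,.07]);a=np.radians(-7.3);ex=np.array([np.cos(a),np.sin(a),0]);ey=np.array([-np.sin(a),np.cos(a),0])
for th in (.9,1.1,1.2,1.3,1.4,1.5,1.6): 
  q=np.array(proj('sc13',c+.002*ex+.06*ey+[0,0,.035]+.082*(-np.cos(th)*ey+np.sin(th)*np.array([0,0,1]))))
  print(th,((q-[170,160])*5.4).round(),proj('top3',c+.002*ex+.06*ey+[0,0,.035]+.082*(-np.cos(th)*ey+np.sin(th)*np.array([0,0,1]))))
"
```

```text
t 11.575 pos [ 0.517  -0.0262  0.1018] F [-0.5236 -0.275   0.2758] zang -97.24335793748732 open 0.00046836612304167587
d mm [-20.2  -1.   93.8]
rot/5 [0.0113 0.0005 0.0053]
d after rot [-20.2  -0.9  93.8]
0.9 [287. 210.] [np.float64(293.5920202998527), np.float64(199.102594052503)]
1.1 [302. 184.] [np.float64(289.12207440464135), np.float64(198.28597767733518)]
1.2 [310. 173.] [np.float64(286.62272962453494), np.float64(197.88427356450808)]
1.3 [318. 162.] [np.float64(283.9843487809072), np.float64(197.4934995355555)]
1.4 [326. 152.] [np.float64(281.23796559512596), np.float64(197.1184714427378)]
1.5 [335. 143.] [np.float64(278.41650781036327), np.float64(196.76383287694532)]
1.6 [344. 135.] [np.float64(275.5542159713718), np.float64(196.4339663796732)]
```

View pics/sc13c.png

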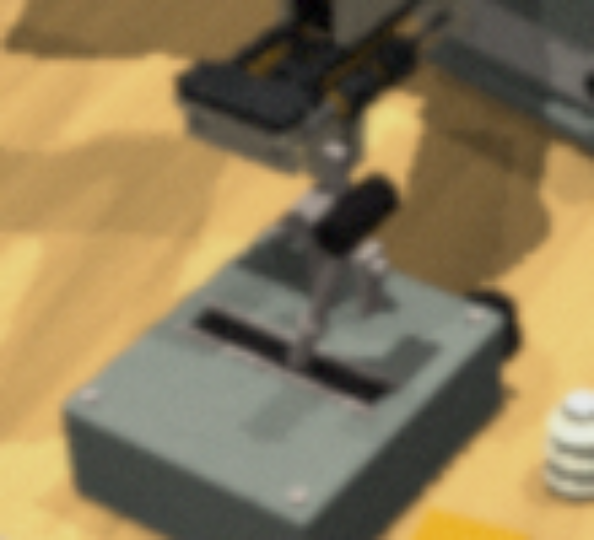

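The bar's end is at about (335,150), which matches a catch angle of roughly 1.45 rad. I'll lift straight up and check from above.

Call:
{"op": "send_rows", "data": {"deltas": [{"dx": -20, "dy": 0, "dz": 0, "ax": 0, "ay": 0, "az": 0, "fingers": 0}, {"dx": -45, "dy": 0, "dz": 0, "ax": 0, "ay": 0, "az": 0, "fingers": 0}, {"dx": -50, "dy": 0, "dz": 0, "ax": 0, "ay": 0, "az": 0, "fingers": 0}, {"dx": -45, "dy": -20, "dz": 0, "ax": 0, "ay": 0, "az": 0, "fingers": 0.5}, {"dx": 0, "dy": -20, "dz": 0, "ax": 0, "ay": 0, "az": 0, "fingers": 0.8}]}}

```text
clock: 12.25
tool_pos: [0.4787, -0.0214, 0.2657]
orientation: [110.7, 89.6, 13.5]
force: [-0.1, 0.1, -0.5]
opening: 0.0152
```

```bash
python3 -c "
from h import *
print(ctrl.get_obs()['joint_pos'])
delta([.6012,-.1537,.30],-7.3)
delta([.6012,-.1537,.30],172.7)
snap('top','top14');s=cv2.imread('pics/top14.png');cv2.imwrite('pics/top14c.png',cv2.resize(s[120:260,200:360],None,fx=4.5,fy=4.5))
snap('scene','sc14');s=cv2.imread('pics/sc14.png');cv2.imwrite('pics/sc14c.png',cv2.resize(s[160:260,170:280],None,fx=5.4,fy=5.4))
"
```

```text
[ 21.0844  -0.3695 -18.6484   0.0533 -71.3433  61.6224]
t 12.25 pos [ 0.4787 -0.0214  0.2657] F [-0.1271  0.088  -0.5366] zang -97.27591709387431 open 0.01523724503390706
d mm [-33.7 138.5 115.7]
rot/5 [-17.9952   0.0348  -0.0772]
d after rot [ -34.3 -115.7  138.3]
t 12.25 pos [ 0.4787 -0.0214  0.2657] F [-0.1271  0.088  -0.5366] zang -97.27591709387431 open 0.01523724503390706
d mm [-33.7 138.5 115.7]
rot/5 [18.0047 -0.0772 -0.0348]
d after rot [ -34.3  115.7 -138.3]
```

View pics/top14c.png

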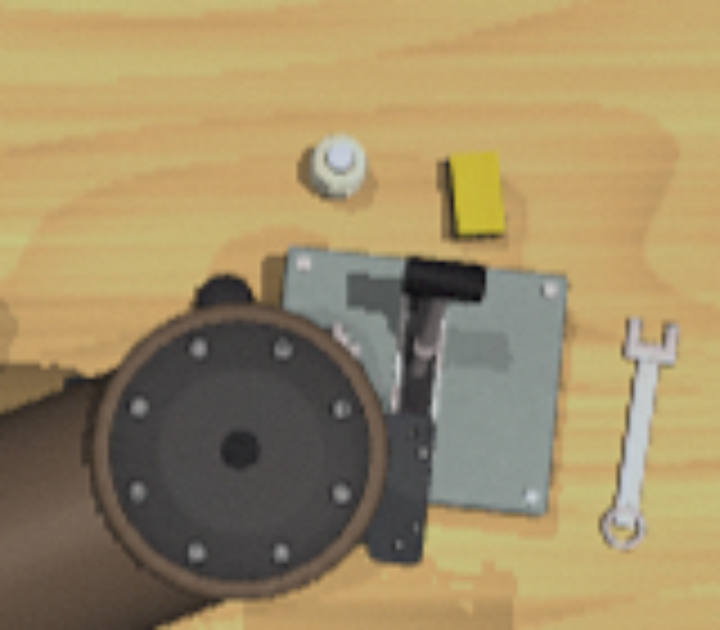

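View pics/sc14c.png

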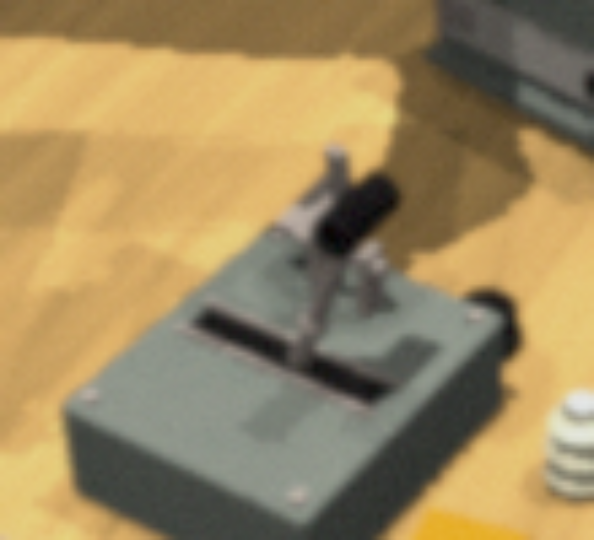

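The catch stays flipped, with the bar's end at (335,150) in the scene crop, about 1.45 rad, and clear of the lever. Now I turn the jaws by 90° to straddle the grip along the stand's x.

Call:
{"op": "send_rows", "data": {"deltas": [{"dx": 0, "dy": 0, "dz": 0, "ax": 2, "ay": 0, "az": 0, "fingers": 0.8}, {"dx": 0, "dy": 0, "dz": 0, "ax": 2, "ay": 0, "az": 0, "fingers": 0.8}, {"dx": 0, "dy": 0, "dz": 0, "ax": 2, "ay": 0, "az": 0, "fingers": 0.8}, {"dx": 0, "dy": 0, "dz": 0, "ax": 2, "ay": 0, "az": 0, "fingers": 0.8}, {"dx": 0, "dy": 0, "dz": 0, "ax": 2, "ay": 0, "az": 0, "fingers": 0.8}, {"dx": 0, "dy": 0, "dz": 0, "ax": 2, "ay": 0, "az": 0, "fingers": 0.8}, {"dx": 0, "dy": 0, "dz": 0, "ax": 2, "ay": 0, "az": 0, "fingers": 0.8}, {"dx": 0, "dy": 0, "dz": 0, "ax": 2, "ay": 0, "az": 0, "fingers": 0.8}, {"dx": 0, "dy": 0, "dz": 0, "ax": 2, "ay": 0, "az": 0, "fingers": 0.8}, {"dx": 0, "dy": 30, "dz": -35, "ax": 0, "ay": 0, "az": 0, "fingers": 0.8}, {"dx": 0, "dy": 40, "dz": -48, "ax": 0, "ay": 0, "az": 0, "fingers": 0.8}, {"dx": 0, "dy": 35, "dz": -42, "ax": 0, "ay": 0, "az": 0, "fingers": 0.8}]}}

```text
clock: 13.85
tool_pos: [0.5891, -0.1431, 0.2606]
orientation: [6.6, 89.9, 179.3]
force: [0.6, 1.5, 1.0]
opening: 0.0698
```

```bash
python3 -c "
from h import *
delta([.6016,-.1537,.16],172.7)
snap('wrist','w15')
print(projw('w15',[.6016,-.1537,.1956]))
"
```

```text
t 13.85 pos [ 0.5891 -0.1431  0.2606] F [0.579  1.4729 0.9707] zang 172.75057063950882 open 0.06980852150960704
d mm [100.6   8.9 -13.9]
rot/5 [ 0.0101  0.0199 -0.0023]
d after rot [100.6   8.9 -13.8]
[240.9 189.1]
```

View pics/w15.png

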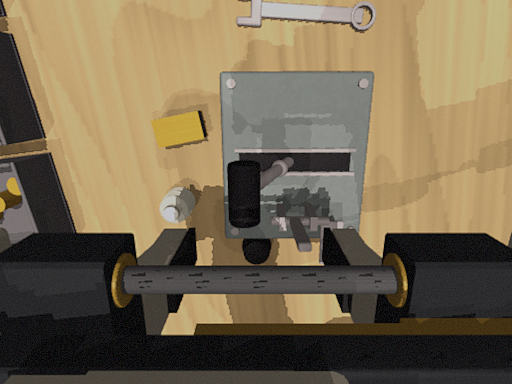

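The grip is at (245,194) against a predicted (241,189), so about 3–4 mm of correction. The jaws straddle it as planned.

Call:
{"op": "send_rows", "data": {"deltas": [{"dx": 20, "dy": 5, "dz": -11, "ax": 0, "ay": 0, "az": 0, "fingers": 0.8}, {"dx": 30, "dy": 0, "dz": 0, "ax": 0, "ay": 0, "az": 0, "fingers": 0.8}, {"dx": 25, "dy": 0, "dz": 0, "ax": 0, "ay": 0, "az": 0, "fingers": 0.8}, {"dx": 15, "dy": 0, "dz": 0, "ax": 0, "ay": 0, "az": 0, "fingers": 0.8}, {"dx": 8, "dy": 0, "dz": 0, "ax": 0, "ay": 0, "az": 0, "fingers": 0.8}, {"dx": 0, "dy": 0, "dz": 0, "ax": 0, "ay": 0, "az": 0, "fingers": 0.8}]}}

```text
clock: 14.65
tool_pos: [0.5983, -0.1478, 0.1639]
orientation: [17.1, 90.0, -170.1]
force: [0.6, 0.4, -0.1]
opening: 0.0702
```

```bash
python3 -c "
from h import *
delta([.6016,-.1537,.16],172.7)
snap('wrist','w16')
snap('scene','sc16');s=cv2.imread('pics/sc16.png');cv2.imwrite('pics/sc16c.png',cv2.resize(s[150:250,170:280],None,fx=5.4,fy=5.4))
"
```

```text
t 14.65 pos [ 0.5983 -0.1478  0.1639] F [ 0.5909  0.3909 -0.0921] zang 172.74827293392244 open 0.07022852821977593
d mm [ 3.9  5.5 -4.1]
rot/5 [ 0.0097  0.0043 -0.0013]
d after rot [ 3.9  5.5 -4.1]
```

View pics/w16.png

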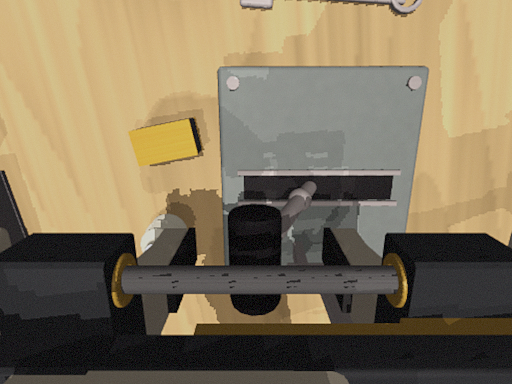

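View pics/sc16c.png

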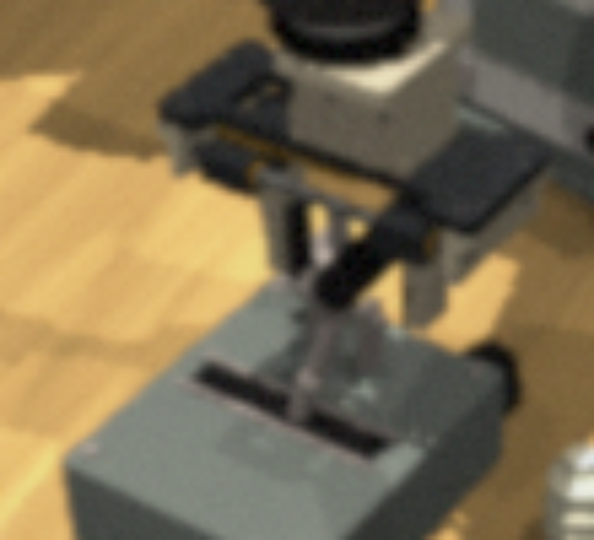

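The grip sits centred between the pads (u≈257 between 195 and 325), with the fingertips about 22 mm below its axis. I'll close.

Call:
{"op": "send_rows", "data": {"deltas": [{"dx": 0, "dy": 3, "dz": 0, "ax": 0, "ay": 0, "az": 0, "fingers": 0}, {"dx": 0, "dy": 0, "dz": 0, "ax": 0, "ay": 0, "az": 0, "fingers": 0}, {"dx": 0, "dy": 0, "dz": 0, "ax": 0, "ay": 0, "az": 0, "fingers": 0}, {"dx": 0, "dy": 0, "dz": 0, "ax": 0, "ay": 0, "az": 0, "fingers": 0}, {"dx": 0, "dy": 0, "dz": 0, "ax": 0, "ay": 0, "az": 0, "fingers": 0}, {"dx": 0, "dy": 0, "dz": 0, "ax": 0, "ay": 0, "az": 0, "fingers": 0}]}}

```text
clock: 15.5
tool_pos: [0.5988, -0.1511, 0.1645]
orientation: [176.5, 89.9, -10.8]
force: [3.7, -1.6, -0.0]
opening: 0.0256
```

```bash
python3 -c "
from h import *
delta([.6016,-.1537,.16],172.7)
"
```

```text
t 15.5 pos [ 0.5988 -0.1511  0.1645] F [ 3.7407 -1.5643 -0.0102] zang 172.73730221664226 open 0.02557720400398784
d mm [ 4.5  2.3 -3.1]
rot/5 [ 0.0075 -0.019  -0.0012]
d after rot [ 4.5  2.3 -3.1]
```

The fingers have closed on the grip: opening 25.6 mm, reaction 3.7 N. Now I pull it along its arc.

Call:
{"op": "send_rows", "data": {"deltas": [{"dx": -2.5, "dy": 0, "dz": 7.5, "ax": 0, "ay": 0, "az": 0, "fingers": 0}, {"dx": -2.2, "dy": 0, "dz": 7.5, "ax": 0, "ay": 0, "az": 0, "fingers": 0}, {"dx": -1.5, "dy": 0, "dz": 7.6, "ax": 0, "ay": 0, "az": 0, "fingers": 0}, {"dx": -1.5, "dy": 0, "dz": 7.6, "ax": 0, "ay": 0, "az": 0, "fingers": 0}, {"dx": -0.8, "dy": 0, "dz": 7.7, "ax": 0, "ay": 0, "az": 0, "fingers": 0}, {"dx": -0.8, "dy": 0, "dz": 7.7, "ax": 0, "ay": 0, "az": 0, "fingers": 0}, {"dx": 0, "dy": 0, "dz": 7.7, "ax": 0, "ay": 0, "az": 0, "fingers": 0}, {"dx": 0, "dy": 0, "dz": 7.7, "ax": 0, "ay": 0, "az": 0, "fingers": 0}]}}

```text
clock: 16.5
tool_pos: [0.5371, -0.1432, 0.1733]
orientation: [-172.8, 90.0, -0.1]
force: [6.0, -2.6, -6.6]
opening: 0.0252
```

```bash
python3 -c "
from h import *
delta([.6016,-.1537,.16],172.7)
"
```

```text
t 16.5 pos [ 0.5371 -0.1432  0.1733] F [ 6.0474 -2.6499 -6.6165] zang 172.72264866446167 open 0.025152930368292664
d mm [ 13.3   2.2 -65.3]
rot/5 [ 0.0045 -0.0051  0.0006]
d after rot [ 13.3   2.2 -65.3]
```

Call:
{"op": "send_rows", "data": {"deltas": [{"dx": 1.2, "dy": 0, "dz": 7.7, "ax": 0, "ay": 0, "az": 0, "fingers": 0}, {"dx": 1.2, "dy": 0, "dz": 7.7, "ax": 0, "ay": 0, "az": 0, "fingers": 0}, {"dx": 1.5, "dy": 0, "dz": 7.6, "ax": 0, "ay": 0, "az": 0, "fingers": 0}, {"dx": 1.8, "dy": 0, "dz": 7.6, "ax": 0, "ay": 0, "az": 0, "fingers": 0}, {"dx": 2.3, "dy": 0, "dz": 7.4, "ax": 0, "ay": 0, "az": 0, "fingers": 0}, {"dx": 2.3, "dy": 0, "dz": 7.4, "ax": 0, "ay": 0, "az": 0, "fingers": 0}, {"dx": 1.5, "dy": 0, "dz": 4, "ax": 0, "ay": 0, "az": 0, "fingers": 0}]}}

```text
clock: 17.38
tool_pos: [0.4904, -0.1373, 0.1627]
orientation: [179.2, 89.7, -8.0]
force: [11.2, -6.3, -3.2]
opening: 0.0257
```

```bash
python3 -c "
from h import *
delta([.6016,-.1537,.16],172.7)
snap('wrist','w17')
snap('scene','sc17');s=cv2.imread('pics/sc17.png');cv2.imwrite('pics/sc17c.png',cv2.resize(s[100:260,150:330],None,fx=3.6,fy=3.6))
"
```

```text
t 17.375 pos [ 0.4904 -0.1373  0.1627] F [11.2475 -6.3058 -3.2427] zang 172.76070976389934 open 0.025685518828401775
d mm [   3.3    2.3 -112.3]
rot/5 [ 0.0121 -0.0634 -0.0008]
d after rot [   2.7    2.1 -112.3]
```

View pics/sc17c.png

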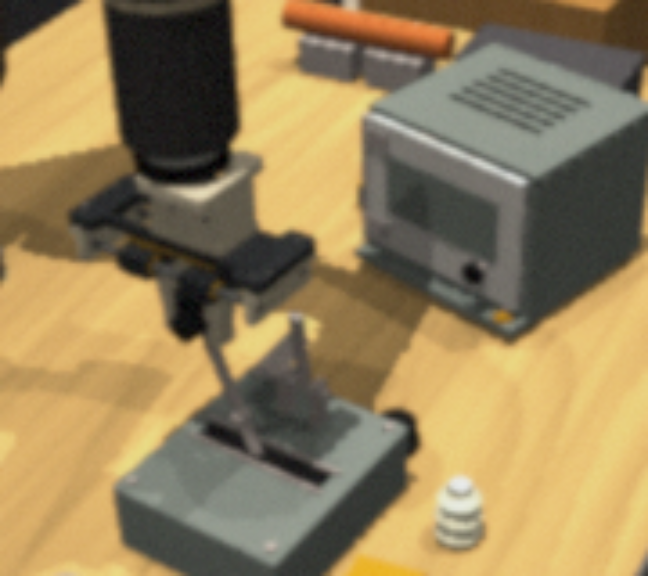

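View pics/w17.png

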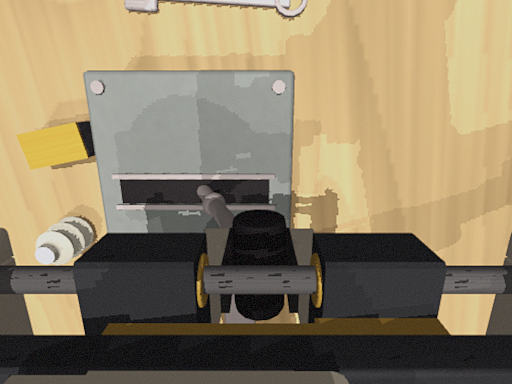

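The lever leans to the robot's side, the door is flush and the catch bar is upright at (297,320) in the crop. Grip travel is 109 mm, about 0.71–0.72 rad. I'll add a small extra pull, hold, and check that it settles.

Call:
{"op": "send_rows", "data": {"deltas": [{"dx": 0.5, "dy": 0, "dz": 2, "ax": 0, "ay": 0, "az": 0, "fingers": 0}, {"dx": 0, "dy": 0, "dz": 0, "ax": 0, "ay": 0, "az": 0, "fingers": 0}, {"dx": 0, "dy": 0, "dz": 0, "ax": 0, "ay": 0, "az": 0, "fingers": 0}, {"dx": 0, "dy": 0, "dz": 0, "ax": 0, "ay": 0, "az": 0, "fingers": 0}, {"dx": 0, "dy": 0, "dz": 0, "ax": 0, "ay": 0, "az": 0, "fingers": 0}, {"dx": 0, "dy": 0, "dz": 0, "ax": 0, "ay": 0, "az": 0, "fingers": 0}]}}

```text
clock: 18.23
tool_pos: [0.4894, -0.1372, 0.1623]
orientation: [179.0, 89.6, -8.2]
force: [11.4, -6.4, -5.8]
opening: 0.0252
```

```bash
python3 -c "
from h import *
delta([.6016,-.1537,.16],172.7)
snap('top','top18');s=cv2.imread('pics/top18.png');cv2.imwrite('pics/top18c.png',cv2.resize(s[110:270,70:360],None,fx=2.7,fy=2.7))
c=np.array([.549,-.147,.07]);a=np.radians(-7.3);ex=np.array([np.cos(a),np.sin(a),0]);ey=np.array([-np.sin(a),np.cos(a),0])
for th in (1.2,1.45,1.6): 
  X=c+.002*ex+.06*ey+[0,0,.035]+.082*(-np.cos(th)*ey+np.sin(th)*np.array([0,0,1]))
  print(th,(np.array(proj('sc17',X))-[150,100])*3.6)
"
```

```text
t 18.225 pos [ 0.4894 -0.1372  0.1623] F [11.4314 -6.4482 -5.7951] zang 172.75949441266118 open 0.025222916318204825
d mm [   3.     2.3 -113.4]
rot/5 [ 0.0119 -0.074  -0.0012]
d after rot [   2.3    2.1 -113.4]
1.2 [278.4423 331.0112]
1.45 [292.3875 314.1547]
1.6 [301.0062 306.3254]
```

View pics/top18c.png

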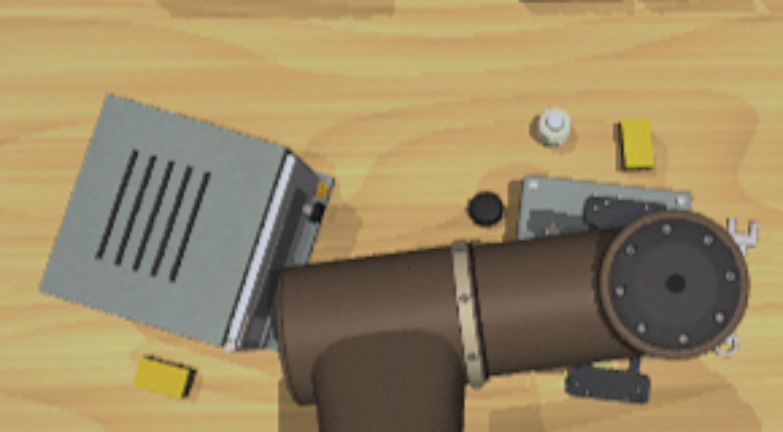

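The top view shows the door flush, the visible loose things where they were, and the lever held. Handing in.

```bash
python3 -c "
from h import *
print(ctrl.close_job()); o=ctrl.get_obs(); print(o['clock'],o['tool_pos'],o['force'],o['opening'])"
```

```text
the job is handed in; nothing more can be done
None
the job is handed in; nothing more can be done
```

I shut the door, flipped the safety catch over, and pulled the lever by its cross grip. I handed the job in at about 18 s with the lever still held; hand-in gives no verdict.

**Last checks**
- **Door:** it stopped dead against a 21 N push, and it was flush in every later picture.
- **Catch:** the end of its bar matched an angle of about 1.45 rad, against the 1.2 needed, and it stayed there after I let go.
- **Lever:** the grip moved about 110 mm of its 113.6 mm travel, which is roughly 0.72 rad. The fingers were closed on it at 25 mm opening, with about 11 N pulling back at the tool.
- **Loose things:** those visible in the last top view had not moved. The wrench was partly hidden by the arm, and the pole tip is out of sight behind the shut door.

**What disagreed:** the fingertips appeared about 5–10 mm behind the reported tool point, not 25 mm ahead as stated. Because of this, my first push passed over the door's top edge without touching it. I backed out, went lower and repeated it, and set all later heights from the pictures.

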